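# Load a tape roll on its spring spindle into the storeroom roll holder

### The arm

A 6-joint arm with a two-finger parallel gripper is mounted at the origin on the work surface. World frame = base frame: x ahead of the robot, y to its left, z up, the work surface at z = 0. Lengths are in mm, angles in rad, forces in N, time in s.
With the tool pointing down it reaches from about 375 to 825 mm from the base axis. Payload 5.5 kg.
Tool frame: the origin (TCP) lies between the finger pads; the fingertips stand 8 mm ahead of it and the grasp point (between the pads) lies 11 mm behind it; z points along the fingers, y is the line along which they close (so a half turn about z gives the same grasp; the last joint's range is limited). The gripper opens to 85 mm and grips with 20 to 120 N. Pads are 22 mm wide; open, the fingers measure 114 mm over their backs; the gripper's body (76 mm by 85 mm) begins 54 mm behind the grasp point. The pads swing forward as they close: fully open they stand 13 mm farther back than shut.
Start: joints at [-1.154, 0.314, -0.047, 1.21, 0, 1.571], TCP at [242.898, -548.63, 239.299] pointing down, gripper open.
Joint ranges: [-2.67, 2.67], [-0.69, 1.73], [-1.03, 1.25], [-2.08, 2.16], [-1.42, 1.45], [-3.14, 3.14]. Speed limits (rad/s): [2.39, 2.39, 3.01, 3.14, 3.14, 3.14].

### API

Orientations are given as a rotation vector (axis times angle).
In Python, from cell import manip gives the robot as it stands. The module is installed in compiled form; this text tells all that it offers. Calls block until the motion is done:
- manip.reach(position, orientation): joint-space move of the TCP to a pose.
- manip.movel(position, rotation=None, feed=150): straight line of the TCP; rotation=None keeps the orientation; feed is the mean speed in mm/s.
- manip.movej(angles): joint-space move.
- manip.gripper_to(opening, squeeze=None): finger opening in mm; squeeze is the grip in N (None keeps the last); returns when the fingers have stopped.
- manip.pause(seconds).
- manip.ik(position, orientation): joint angles nearest the present ones, or None.
- manip.snapshot(name): name is "side" or "top"; returns the picture (480x640x3 uint8, red, green, blue); there is no depth.
- manip.camera_model(name): a dict with "fov_y" (degrees; the focal length in pixels is half the picture's height over the tangent of half this angle, whatever the lens; pixels are square), "cx", "cy" (the principal point, pixels), "rvec" (rotation vector, rad) and "tvec" (3), from world to camera coordinates, as OpenCV has them. Camera axes: x right, y down, z forward; pixel columns grow to the right and rows downward; lengths in mm; the calibration is good to about 2 mm. A picture is of the moment at which its call begins. camera_model takes no time and is no camera call.
A pose or a line that the arm cannot do raises manip.PlanningError and nothing moves.
- manip.sign_off(): hands the job in; it is judged then, once.
Readings, each from a call of its own:
- manip.read_time(): time.
- manip.read_joint_pos(): joint angles.
- manip.read_dq(): joint speeds.
- manip.read_joint_efforts(): joint torques, N m.
- manip.read_tcp_pos(): TCP position.
- manip.read_tcp_rot(): TCP orientation.
- manip.read_contact_force(): force on the tool from outside, world axes, zero at the start.
- manip.read_torque(): the same for the moment, N m.
- manip.read_grip_width(): finger opening in mm.
- manip.read_grasp_force(): force on a finger pad.
Only numpy, scipy, OpenCV 4.12 (cv2) and the standard library are available. Lean on these libraries where they do the work, as an engineer would, in place of code of your own. Each camera call takes 0.05 s, during which the arm holds its last target. There are 200 camera calls.

### The job

Take the yellow tape roll on its spring spindle out of the grey cradle and load it into the blue roll holder: put the red spring plunger into the white cup, push to compress the spring, swing the steel pin in line with the black cup and let the spring slide it home. Let go and leave the roll hanging level between the two cups. Be gentle: never press on the holder with more than about 20 N, do not drop the roll, and leave the carton, blue box and tin where they stand.

Things in the scene. Friction and masses are not known exactly. Their poses are not given: they have to be found in the camera images.
- roll_centre (a point): Centre of the loose yellow tape roll, 40 mm diameter, 50 mm long, about 200 g with its spindle. Its y axis is the spindle's axis and points to the sprung end; x and z turn as the roll turns. At the start the spindle lies level in the cradle, its axis 50 mm above the table.
- plunger_root (a point): Where the red plunger leaves the roll's +y end, 25 mm from the roll's centre; axes as roll_centre. Plunger: 16 mm diameter, tapering to 9 mm at its tip, which stands 62 mm from the roll's centre when free. A spring lets it be pushed in 26 mm: 3 N at first movement, plus 0.40 N per mm, 13.4 N fully in, then solid.
- pin_tip (a point): Tip of the rigid steel pin (10 mm diameter, blunt tip) at the spindle's other end: 104 mm from the roll's centre along -y; axes as roll_centre. A black collar, 18 mm diameter, 15 mm long, sits on the pin beside the roll. With the plunger free the spindle is 166 mm long from tip to tip.
- cradle: Fixed grey cradle under the roll; origin on the table under the roll, y along the spindle. Floor plate 70 x 150 mm, 8 mm thick. Two notched uprights, 6 mm thick, under 50 mm high, stand at y = -75 and +40 mm and carry pin and plunger. Beside and under the roll there is room for fingers; lift straight up.
- holder: Fixed grey base of the roll holder, 110 mm along x, from -155 to +115 mm along y of its origin on the table. A blue yoke with both cups is clamped on its rail along y, anywhere up to 22 mm either way of its mid setting. The clamp holds; how far along the yoke sits is NOT measured: feel or see it. The yoke's bar (44 mm wide) is 33 mm above the table.
- cup_axis (a point): On the cups' common axis, 80 mm above the origin of holder; y along the axis, z up. With the yoke at its mid setting (see holder): white cup mouth at y = +48, floor +56 mm, bore 27, outside 37; black cup mouth at -90, floor -100 mm, bore 16, outside 26. 156 mm floor to floor; press the spindle below 146 mm to pass the black rim. Open above and on both sides (x).
- carton_mid (a point): Centre of a loose teal carton, 60 x 80 x 70 mm high: leave alone.
- bluebox_mid (a point): Centre of a loose blue box, 55 x 75 x 45 mm high: leave alone.
- tin_mid (a point): Centre of a loose tin, 60 mm diameter, 75 mm high: leave alone.
Things that resemble listed ones, but are neither listed nor needed, are in the scene too. What is shaped like the part that bears roll_centre but green, orange or purple is not meant.

How it is judged (in metres and radians):
On the way:
1. the roll is lifted out of the cradle (its centre higher than 70 mm above the table) (height (world z) of roll_centre above 0.07 m), for 0.2 s.
At the end, for the whole second after the job is handed in: The roll hangs at rest, level, between the cups, sprung end to the white cup: its centre and the pin tip within 4.8 mm sideways, 5 mm above and 6 mm below the cup axis, the spindle within 0.08 rad of it, the centre 26 mm short to 34 mm past holder's origin along it (x of roll_centre in the frame of cup_axis between -0.007 and 0.007 m and z of roll_centre in the frame of cup_axis between -0.008 and 0.006 m and y of roll_centre in the frame of cup_axis between -0.026 and 0.034 m and x of pin_tip in the frame of cup_axis between -0.0048 and 0.0048 m and z of pin_tip in the frame of cup_axis between -0.006 and 0.005 m and y of pin_tip in the frame of cup_axis below -0.06 m and angle between the y axis of roll_centre and the y axis of cup_axis, either way round below 0.08 rad and linear speed of spindle below 0.01 m/s and angular speed of spindle below 0.15 rad/s); the robot touches nothing.
It fails at once if plunger, pin, roll or fingers press on the holder with more than 20 N (contact force between any of plunger, spindle_c0, spindle_c1, spindle_c2, spindle_c3, the fingers and holder above 20 N).
It fails at once if the roll is dropped (its centre lower than 35 mm above the table) (height (world z) of roll_centre below 0.035 m).
It fails at once if the carton is moved by more than 20 mm or tipped (distance of carton_mid from where it was at the start of the episode above 0.02 m or angle between carton_mid's own z axis and vertical above 0.3 rad).
It fails at once if the blue box is moved by more than 20 mm or tipped (distance of bluebox_mid from where it was at the start of the episode above 0.02 m or angle between bluebox_mid's own z axis and vertical above 0.3 rad).
It fails at once if the tin is moved by more than 20 mm or tipped (distance of tin_mid from where it was at the start of the episode above 0.02 m or angle between tin_mid's own z axis and vertical above 0.3 rad).
It also fails if it takes over 72 s, if anything falls off the work surface, if the arm or the gripper's body presses on something with over 40 N, if the wrist force passes 120 N, or if a joint passes its speed limit or range.

## Working session

There is one attempt and no reset: what is moved stays moved. The work goes in short steps, each a Python script; the robot and the scene stay as the last script left them, time stands still between calls to the robot, and variables do not carry over. Pictures are saved under pics/ and viewed, at most 10 in all, crops included, and the job is handed in when it is done.

```bash
mkdir -p pics
python3 - <<'E'
from cell import manip as m
import cv2
for n in("top","side"):
    cv2.imwrite(f"pics/{n}0.png",m.snapshot(n)[:,:,::-1]); print(n,m.camera_model(n))
print(m.read_time(),m.read_tcp_rot(),m.read_grip_width())
E
```

```text
top {'fov_y': 42.77622356965728, 'cx': 308.26177807633616, 'cy': 240.77138996965755, 'rvec': array([ 2.14049743, -2.11182248,  0.22739946]), 'tvec': array([ 101.37035369,  511.64493098, 1371.39243953])}
side {'fov_y': 55.54809768463177, 'cx': 323.86202943784315, 'cy': 233.4082672269419, 'rvec': array([ 2.09583911, -0.40044491,  0.19359273]), 'tvec': array([-444.71678919,  215.02028946,  964.34713482])}
0.1 [-3.07218921e+00 -6.49703800e-01  4.59124563e-04] 85.39356573553893
```

View pics/top0.png

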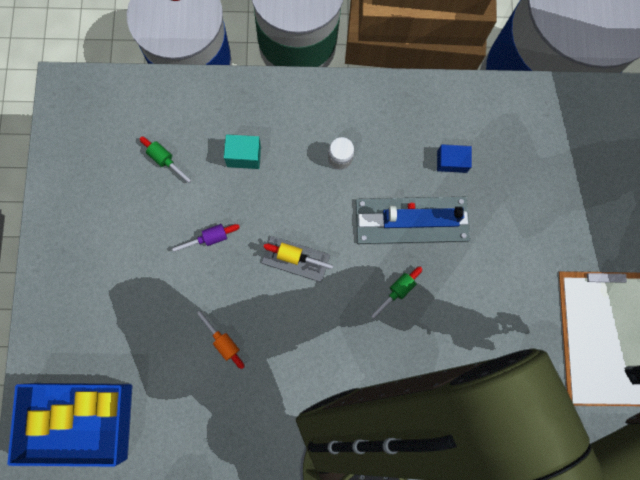

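View pics/side0.png

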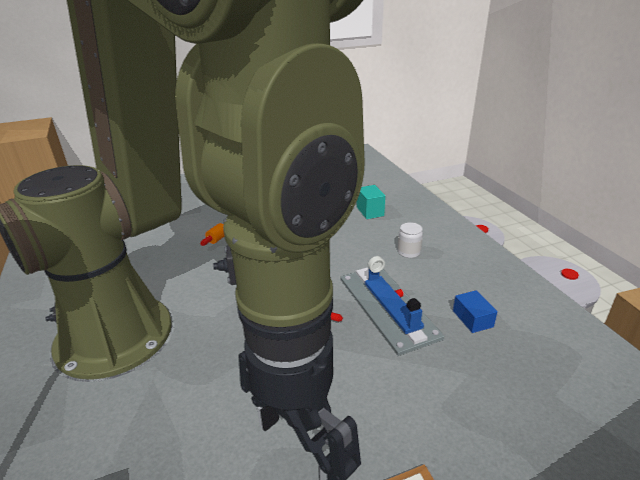

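The top view shows the yellow roll at about (290,253), with the plunger left at (270,246) and the pin right at about (331,267). The holder is centred near (412,220), with the white cup at (392,213) and the black cup at (459,213). In the side view the holder is visible with the white cup at (376,264) and the black cup at (413,306), but the arm hides the roll. Next I'll enlarge these areas to measure them.

```bash
cat > h.py <<'E'
import numpy as np,cv2
from cell import manip as m
from scipy.spatial.transform import Rotation as R
def cam(n):
    c=m.camera_model(n); f=240/np.tan(np.radians(c["fov_y"]/2))
    return f,c["cx"],c["cy"],cv2.Rodrigues(np.array(c["rvec"]))[0],np.array(c["tvec"])
def ray(n,p):
    f,cx,cy,Rm,t=cam(n); d=Rm.T@np.array([(p[0]-cx)/f,(p[1]-cy)/f,1.]); return -Rm.T@t,d
def onz(n,p,z):
    o,d=ray(n,p); return o+d*(z-o[2])/d[2]
def proj(n,P):
    f,cx,cy,Rm,t=cam(n); q=Rm@np.array(P,float)+t; return np.array([f*q[0]/q[2]+cx,f*q[1]/q[2]+cy])
def two(p,q,a="top",b="side"):
    o1,d1=ray(a,p);o2,d2=ray(b,q)
    s=np.linalg.lstsq(np.c_[d1,-d2],o2-o1,rcond=None)[0]
    A,B=o1+s[0]*d1,o2+s[1]*d2; return (A+B)/2,np.linalg.norm(A-B)
E
python3 - <<'E'
from h import *
t=cv2.imread("pics/top0.png"); s=cv2.imread("pics/side0.png")
a=cv2.resize(t[190:290,255:475],None,fx=3.6,fy=3.6,interpolation=cv2.INTER_CUBIC)[:, :792]
cv2.imwrite("pics/a.png",a)
cv2.imwrite("pics/b.png",cv2.resize(s[240:360,330:450],None,fx=5,fy=5,interpolation=cv2.INTER_CUBIC))
h=cv2.cvtColor(t,cv2.COLOR_BGR2HSV)
def blob(lo,hi,x0,x1,y0,y1):
    k=cv2.inRange(h,np.array(lo),np.array(hi)); z=np.zeros_like(k); z[y0:y1,x0:x1]=k[y0:y1,x0:x1]
    ys,xs=np.nonzero(z); print(lo,len(xs),xs.mean(),ys.mean(),cv2.minAreaRect(np.c_[xs,ys].astype(np.float32))); return xs.mean(),ys.mean()
y=blob((22,120,100),(35,255,255),255,340,230,290); print(onz("top",y,50))
r=blob((0,150,80),(8,255,255),255,290,230,270); print(onz("top",r,50))
E
```

```text
(22, 120, 100) 378 288.83862433862436 253.1904761904762 ((288.7202453613281, 253.2660675048828), (22.796266555786133, 16.95352554321289), 16.699243545532227)
[480.20058217 152.73568596  50.        ]
(0, 150, 80) 84 270.8452380952381 247.53571428571428 ((270.4499816894531, 247.15000915527344), (14.230247497558594, 6.324554920196533), 18.434947967529297)
[492.8378871  194.50553597  50.        ]
```

View pics/a.png

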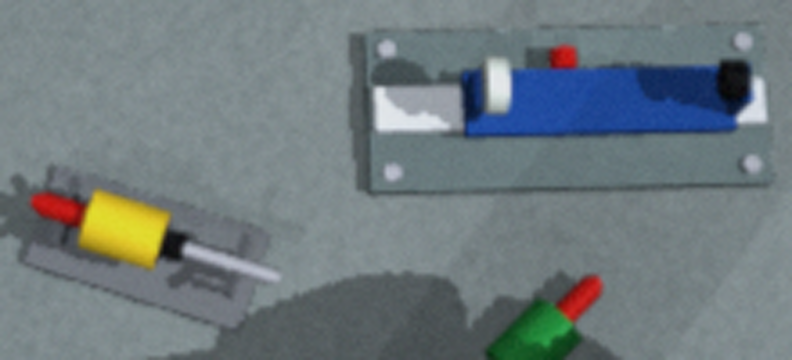

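View pics/b.png

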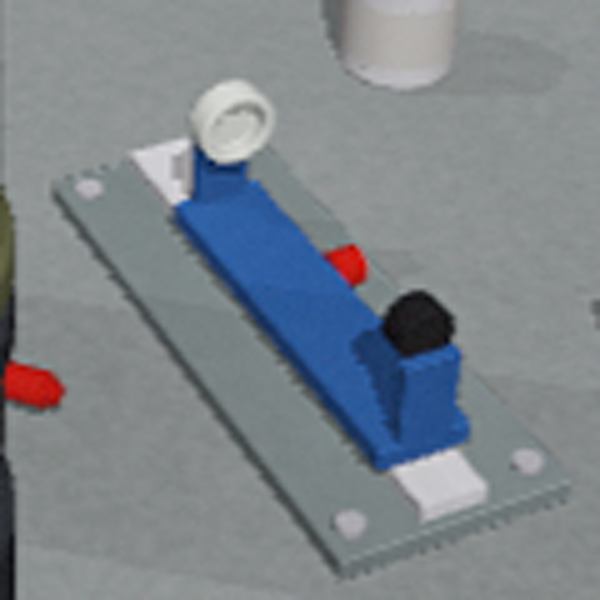

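Crop a shows the base top corners at about (365,28), (762,25), (772,183) and (372,191), with the white cup at (497,87) and the black cup at (735,82). In crop b the white cup's mouth ring is at (232,122) and the black cup at (419,323).

Run:
```python
from h import *
t=cv2.imread("pics/top0.png"); s=cv2.imread("pics/side0.png")
f=lambda p:((p[0]+.5)/3.6-.5+255,(p[1]+.5)/3.6-.5+190)
g=lambda p:((p[0]+.5)/5-.5+330,(p[1]+.5)/5-.5+240)
for z in(8,12):
    C=[onz("top",f(p),z)[:2] for p in[(365,28),(762,25),(772,183),(372,191)]]
    print(z,np.round(C,1),[np.linalg.norm(C[i]-C[i-1]).round(1) for i in range(4)])
S=[onz("side",g(p),12)[:2] for p in[(52,180),(572,487),(342,572)]];print("side corners",np.round(S,1))
T=[onz("top",f(p),12)[:2] for p in[(388,48),(743,40),(752,163),(393,172)]];print("screws top",np.round(T,1),np.mean(T,0))
S=[onz("side",g(p),12)[:2] for p in[(90,187),(527,461),(350,523)]];print("screws side",np.round(S,1))
print("tri screws",[ (np.round(two(f(a),g(b))[0],1),two(f(a),g(b))[1].round(1)) for a,b in[((743,40),(527,461)),((752,163),(350,523)),((393,172),(90,187))]])
def rect(img,lo,hi,x0,x1,y0,y1,n):
    k=cv2.inRange(cv2.cvtColor(img,cv2.COLOR_BGR2HSV),np.array(lo),np.array(hi)); z=np.zeros_like(k); z[y0:y1,x0:x1]=k[y0:y1,x0:x1]
    _,l,st,c=cv2.connectedComponentsWithStats(z); i=1+st[1:,4].argmax(); print(n,st[i],c[i]); return c[i]
wt=rect(t,(0,0,150),(180,40,255),386,400,203,224,"wt"); bt=rect(t,(0,0,0),(180,255,45),448,468,200,222,"bt")
ws=rect(s,(0,0,140),(180,50,255),366,386,254,275,"ws"); bs=rect(s,(0,0,0),(180,255,50),403,425,294,316,"bs")
print(onz("top",wt,80),onz("top",bt,80)); print("side80",onz("side",ws,80),onz("side",bs,80)); print(two(wt,ws),two(bt,bs))
tip=onz("top",f((32,202)),50);pin=onz("top",f((281,278)),50);print("tip,pin",tip,pin,np.linalg.norm(tip-pin),"centre",pin+(tip-pin)*104/166)
```

```text
8 [[ 627.4   -7. ]
 [ 634.  -275.8]
 [ 525.1 -278.3]
 [ 515.6  -11.2]] [np.float64(111.9), np.float64(268.9), np.float64(108.9), np.float64(267.2)]
12 [[ 626.3   -6.6]
 [ 632.8 -274.7]
 [ 524.3 -277.1]
 [ 514.8  -10.8]] [np.float64(111.6), np.float64(268.1), np.float64(108.6), np.float64(266.5)]
side corners [[ 515.8   -7.1]
 [ 631.2 -276.7]
 [ 523.1 -282.1]]
screws top [[ 612.7  -22. ]
 [ 622.2 -261.4]
 [ 537.6 -264.3]
 [ 527.8  -24.8]] [ 575.07848697 -143.13583185]
screws side [[ 530.5  -19.3]
 [ 622.5 -257.2]
 [ 538.6 -260.4]]
tri screws [(array([ 620.7, -260.2,   15.6]), np.float64(1.0)), (array([ 536.8, -263.3,   15.4]), np.float64(0.2)), (array([527.5, -24.5,  16.4]), np.float64(1.2))]
wt [390 206   7  15  88] [392.97727273 212.65909091]
bt [454 207   9  12  84] [457.97619048 212.23809524]
ws [366 254  20  21 340] [375.3        262.25882353]
bs [407 299  14  12 122] [412.98360656 304.54918033]
[572.86151458 -84.83622233  80.        ] [ 576.29102185 -234.69722305   80.        ]
side80 [574.25993748 -74.54787088  80.        ] [ 578.78388132 -232.87365444   80.        ]
(array([570.32141108, -83.4575441 ,  87.22093678]), np.float64(1.4980904058600877)) (array([ 576.69064356, -234.56075983,   81.72473361]), np.float64(1.7008305280132145))
tip,pin [496.77797283 211.49141135  50.        ] [449.79326824  51.37226042  50.        ] 166.8703237850088 centre [479.2294687  151.68787305  50.        ]
```

```bash
cat >> h.py <<'E'
def rot(a): return (R.from_euler("z",a)*R.from_euler("x",np.pi)).as_rotvec()
E
python3 - <<'E'
from h import *
r=rot(1.286); c=[479.4,152.2]
m.reach([*c,150],r)
m.movel([*c,37],feed=120); print(m.read_contact_force())
m.gripper_to(36,squeeze=70); print(m.read_time(),m.read_grip_width(),m.read_grasp_force(),m.read_contact_force(),m.read_tcp_pos())
m.movel([*c,60],feed=40); print(m.read_contact_force())
m.movel([*c,150],feed=120); m.pause(.3)
print(m.read_time(),m.read_contact_force(),m.read_torque(),m.read_grip_width(),m.read_joint_pos())
T=m.snapshot("top");S=m.snapshot("side")
A=np.hstack([cv2.resize(T[190:300,220:360],None,fx=2.8,fy=2.8,interpolation=2),cv2.resize(S[180:290,200:340],None,fx=2.8,fy=2.8,interpolation=2)])
cv2.imwrite("pics/c.png",A[:,:,::-1]);cv2.imwrite("pics/t1.png",T[:,:,::-1]);cv2.imwrite("pics/s1.png",S[:,:,::-1])
print(proj("side",[*c,163]),proj("top",[*c,163]))
E
```

```text
[-0.04470148  1.16852728  0.47714975]
4.325 38.01516283424759 69.63763117790222 [ 1.60160571 -1.96102366  4.87205874] [480.2282958  152.2146281   37.59817471]
[-0.84258037  0.74435517 -1.89670972]
6.25 [-0.43079635  0.208267   -2.01297017] [-0.09402666  0.00964883 -0.01089854] 37.99822210666194 [ 3.07433315e-01  1.89787358e-01 -4.20484754e-01  9.61530208e-01
  2.22484373e-05  2.16302266e+00]
[301.8689929  194.98936644] [288.41805215 244.28275994]
```

View pics/c.png

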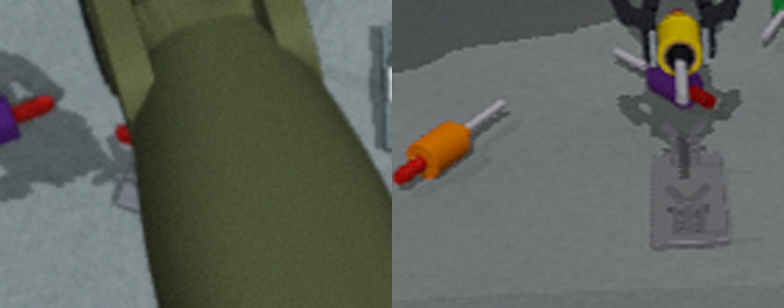

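The roll is gripped: in the side half of the crop it hangs between the fingers at (680,45), with the pin tip at about (682,100). The arm hides it in the top view. Next I'll move to the pre-insert pose beside the holder.

```bash
cat >> h.py <<'E'
PHI=0.0402; U0=np.array([-np.sin(PHI),np.cos(PHI)]); N0=np.array([np.cos(PHI),np.sin(PHI)])
O=np.array([573.2,-123.0])      # axis point above holder origin
def centre(s_tip,L,th,x=0.):    # roll centre for tip at s_tip on axis, tilt th (pin to -x), lateral shift x
    u=U0*np.cos(th)+N0*np.sin(th); return O+s_tip*U0+x*N0-L*u, np.pi/2+PHI-th
def go(s_tip,L,th,z,feed=60,x=0.):
    c,a=centre(s_tip,L,th,x); m.movel([*c,z],rot(a),feed=feed)
E
python3 - <<'E'
from h import *
print(m.read_tcp_pos())
c,a=centre(20,62,.22); print(c,a)
m.movel([480,152,190],feed=150)
m.reach([*c,170],rot(a)); print(m.read_time())
m.movel([*c,67.4],feed=80); m.pause(.3)
print(m.read_time(),m.read_tcp_pos(),m.read_contact_force(),m.read_torque())
T=m.snapshot("top");S=m.snapshot("side")
A=np.hstack([cv2.resize(T[180:270,350:490],None,fx=2.8,fy=2.8,interpolation=2),cv2.resize(S[240:330,330:470],None,fx=2.8,fy=2.8,interpolation=2)])
cv2.imwrite("pics/d.png",A[:,:,::-1]);cv2.imwrite("pics/t2.png",T[:,:,::-1]);cv2.imwrite("pics/s2.png",S[:,:,::-1])
E
```

```text
[479.25597825 152.1479871  149.7121577 ]
[ 561.30858286 -164.01668592] 1.3909963267948966
8.0083
9.7417 [ 561.44859746 -164.07290945   67.63484468] [-0.34652215  0.47675178 -1.56584168] [0.02817999 0.0021385  0.00848553]
```

View pics/d.png

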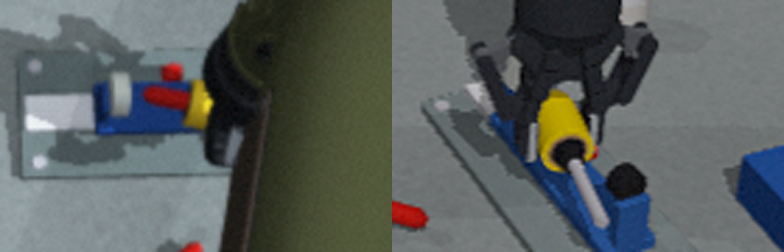

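The plunger tip (147,94) points straight at the white cup (120,94) in the top half. In the side half the pin tip (600,221) is beside the black cup (628,182). Next I'll insert the plunger and feel for the cup floor.

Run:
```python
from h import *
c=m.read_tcp_pos()[:2]; u=U0*np.cos(.22)+N0*np.sin(.22)
print("pin pred",proj("side",[*(c-104*u),80]),"meas 404.3 318.9; tip pred",proj("top",[*(c+62*u),80]),"meas 402.3 213.4")
go(34,62,.22,67.4,40); m.pause(.2); f0=np.array(m.read_contact_force()); print(f0,f0[:2]@U0)
for s in np.arange(35,50,1.):
    go(s,62,.22,67.4,15); m.pause(.1); f=np.array(m.read_contact_force())-f0; k=f[:2]@U0
    print(s,np.round(f,2),round(k,2))
    if k<-2.2 or abs(f).max()>6: break
print(m.read_time(),m.read_tcp_pos(),m.read_torque())
```

```text
pin pred [405.4512612  320.03576347] meas 404.3 318.9; tip pred [400.88899975 212.95734358] meas 402.3 213.4
[-0.18122709  0.74282805 -1.1915657 ] 0.7495112767550426
35.0 [ 0.9  -0.22 -0.29] -0.25
36.0 [ 0.04 -1.1  -0.95] -1.1
37.0 [ 1.16 -0.29  0.36] -0.34
38.0 [ 0.14 -0.42 -0.07] -0.42
39.0 [ 0.61 -0.4  -0.91] -0.43
40.0 [ 1.41 -0.25 -0.59] -0.31
41.0 [-0.04 -1.9   0.06] -1.9
42.0 [ 0.2  -4.45 -0.89] -4.45
13.3417 [ 560.54770028 -142.44103015   67.48235249] [-0.72666596 -0.04640558 -0.04786948]
```

Run:
```python
from h import *
ok=True
for L in (58,54,50,46,43,41,39):
    go(41.5,L,.22,67.4,20); m.pause(.1); f=np.array(m.read_contact_force())
    print(L,np.round(f,1)); 
    if np.linalg.norm(f)>16.5: ok=False;break
m.pause(.2);c,a=centre(41.5,L,.22)
print(ok,m.read_time(),np.array(m.read_tcp_pos())-[*c,67.4],R.from_rotvec(m.read_tcp_rot()).as_matrix()[:2,0]-[np.cos(a),np.sin(a)],m.read_torque(),m.read_grip_width())
T=m.snapshot("top");S=m.snapshot("side")
A=np.hstack([cv2.resize(T[180:270,350:490],None,fx=2.8,fy=2.8,interpolation=2),cv2.resize(S[240:330,330:470],None,fx=2.8,fy=2.8,interpolation=2)])
cv2.imwrite("pics/e.png",A[:,:,::-1]);cv2.imwrite("pics/s3.png",S[:,:,::-1])
u=U0*np.cos(.22)+N0*np.sin(.22);p=np.array(m.read_tcp_pos())[:2]-104*u
print("pin pred",proj("side",[*p,80]))
```

```text
58 [ 0.  -3.8 -1.5]
54 [-0.1 -6.  -1.2]
50 [-0.3 -7.1 -0.9]
46 [-0.2 -9.  -1.6]
43 [ -0.2 -10.1  -1.3]
41 [ -0.3 -10.4  -1.8]
39 [  0.1 -11.3  -1.8]
True 16.4167 [-0.21120467 -2.24616438  0.12865933] [ 0.00129875 -0.00024745] [-2.27147613  0.07709879 -0.01357939] 38.09447987043646
pin pred [396.22813111 306.1443587 ]
```

View pics/e.png

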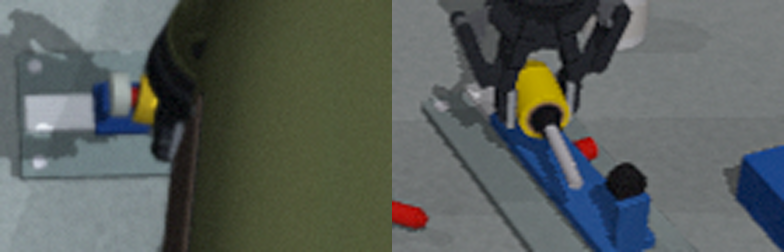

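The plunger is now well into the white cup (top half). In the side half the pin tip at (575,185) is beside and in front of the black cup at (627,180). The arm lags by 2.2 mm under load, so I'll push slightly further and then swing.

Run:
```python
from h import *
print("cup pred",proj("side",[*(O-111.5*U0),80]),"meas 413.0 304.5")
th=.22
go(43.7,39,.22,67.4,15); m.pause(.1); print(np.round(m.read_contact_force(),1))
for th in (.16,.11,.07,.035,0):
    go(43.7,39,th,67.4,20); m.pause(.1); f=np.array(m.read_contact_force()); print(th,np.round(f,1))
    if np.linalg.norm(f)>17 or abs(f[0])>4: break
m.pause(.2); c,a=centre(43.7,39,th); p=np.array(m.read_tcp_pos())
print(m.read_time(),p-[*c,67.4],"s_c",(p[:2]-O)@U0,"x_c",(p[:2]-O)@N0, R.from_rotvec(m.read_tcp_rot()).as_matrix()[:2,0],[np.cos(a),np.sin(a)])
S=m.snapshot("side");cv2.imwrite("pics/s4.png",S[:,:,::-1])
cv2.imwrite("pics/f.png",cv2.resize(S[250:330,350:450],None,fx=7,fy=7,interpolation=2)[:,:,::-1])
u=U0*np.cos(th)+N0*np.sin(th)
print("pin pred",proj("side",[*(p[:2]-104*u),80]),"collar",proj("side",[*(p[:2]-40*u),80]))
```

```text
cup pred [412.89429672 305.1621183 ] meas 413.0 304.5
[  0.7 -11.7  -2.8]
0.16 [  0.9 -11.9  -1.9]
0.11 [  0.5 -11.9  -2.5]
0.07 [  0.6 -11.7  -2.6]
0.035 [  1.1 -12.2  -3.5]
0 [  1.  -12.6  -3.2]
18.8833 [ 0.64959074 -2.58667271  0.31750893] s_c 2.089310575673977 x_c 0.5451096928372346 [-0.038752    0.99923554] [np.float64(-0.040189173406847356), np.float64(0.9991920888101918)]
pin pred [410.5018635  302.20374705] collar [394.01939347 284.11881166]
```

View pics/f.png

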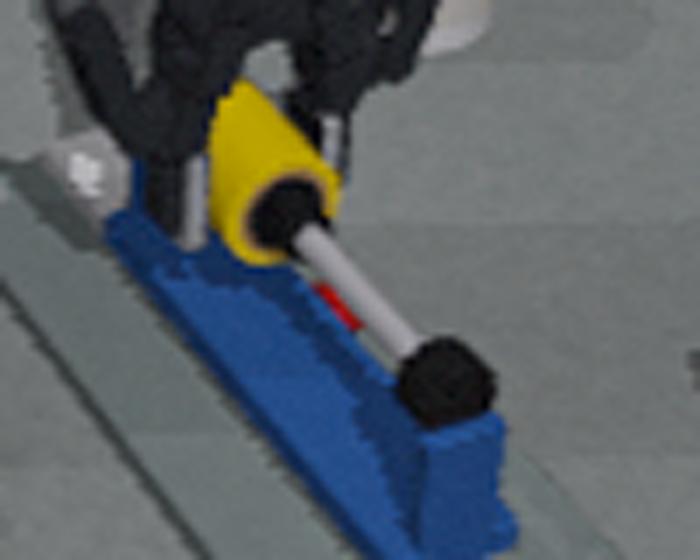

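The pin lines up with the black cup: its line from (310,240) to (412,350) runs on through the cup centre at (447,383), within about 1 mm. Next I'll let the pin slide home while watching the force.

Run:
```python
from h import *
for sc in np.arange(4,-13,-1.):
    go(sc,0,0,67.2,20,x=-.3); m.pause(.1); f=np.array(m.read_contact_force()); p=np.array(m.read_tcp_pos()); s=(p[:2]-O)@U0
    exp=-(3+.4*(62-(41.3-s)))+.7
    print(sc,round(s,1),np.round(f,1),"exp",round(exp,1))
    if f[1]-exp>2.5 or abs(f[0])>5 or abs(f[2]+2)>5: print("stop");break
print(m.read_time(),m.read_torque())
S=m.snapshot("side");cv2.imwrite("pics/s5.png",S[:,:,::-1])
cv2.imwrite("pics/g.png",cv2.resize(S[250:330,350:450],None,fx=7,fy=7,interpolation=2)[:,:,::-1])
```

```text
4.0 1.4 [  2.1 -11.1  -2.4] exp -11.1
3.0 0.5 [  2.4 -10.9  -3.5] exp -10.8
2.0 -0.4 [  1.6 -11.1  -1.4] exp -10.4
1.0 -1.2 [  1.9 -10.6  -2.1] exp -10.1
0.0 -2.1 [  1.9 -10.3  -2.2] exp -9.7
-1.0 -3.0 [  2.1 -10.5  -2.3] exp -9.4
-2.0 -3.9 [ 1.6 -9.5 -2.1] exp -9.0
-3.0 -4.8 [ 1.7 -8.7 -2.4] exp -8.7
-4.0 -5.6 [ 2.4 -9.  -2.4] exp -8.3
-5.0 -6.5 [ 2.7 -8.6 -2.4] exp -8.0
-6.0 -7.4 [ 2.  -8.5 -2.5] exp -7.6
-7.0 -8.3 [ 1.  -7.7 -2.1] exp -7.3
-8.0 -9.2 [ 0.7 -6.8 -2.3] exp -6.9
-9.0 -10.1 [ 1.2 -6.6 -1.5] exp -6.5
-10.0 -10.5 [ 2.1 -5.3 -2.3] exp -6.4
-11.0 -10.6 [ 2.3 -0.1 -0. ] exp -6.3
stop
24.5333 [-0.24691684 -0.60600819 -0.24977237]
```

View pics/g.png

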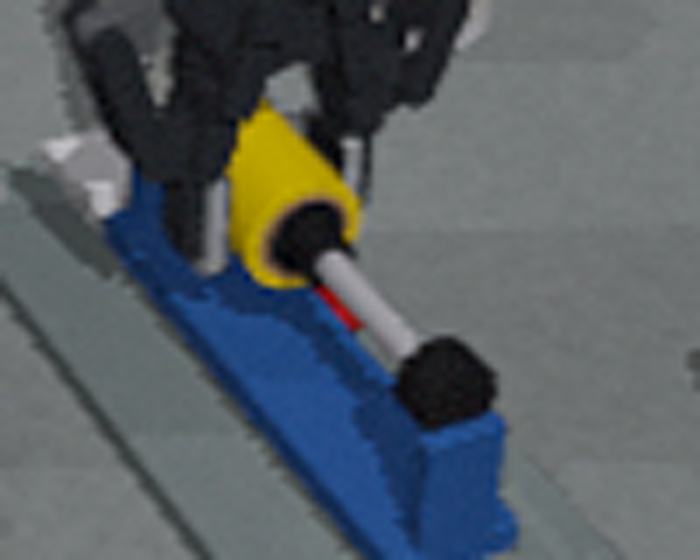

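The pin reached the black cup's floor at the predicted travel (centre at -10.6), and the net axial force is about zero. Now I'll release and retreat.

Run:
```python
from h import *
go(-11,0,0,67.2,10,x=.2); m.pause(.2); print(np.round(m.read_contact_force(),1))
m.gripper_to(46,squeeze=20); m.gripper_to(70); m.pause(.5); print(np.round(m.read_contact_force(),1),m.read_grip_width())
p=m.read_tcp_pos(); m.movel([p[0],p[1],200],feed=100); 
m.reach([430,-330,300],rot(1.2)); m.pause(.3); print(m.read_time())
T=m.snapshot("top");S=m.snapshot("side")
A=np.hstack([cv2.resize(T[180:270,350:490],None,fx=2.8,fy=2.8,interpolation=2),cv2.resize(S[240:330,330:470],None,fx=2.8,fy=2.8,interpolation=2)])
cv2.imwrite("pics/i.png",A[:,:,::-1])
```

```text
[1.8 1.5 3.5]
[ 0.8  0.2 -0. ] 69.99195917134573
28.9417
```

View pics/i.png

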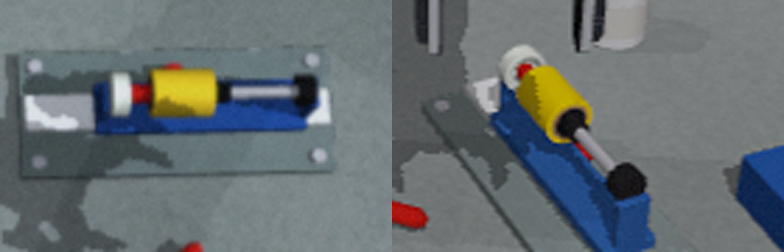

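The roll hangs between the two cups with its plunger in the white cup (120,93) and its pin in the black cup (306,90). It looks level in the side view, and the robot is clear.

```bash
python3 -c "
from cell import manip as m
print(m.sign_off(),m.read_time())"
```

```text
the job is handed in; nothing more can be done
the job is handed in; nothing more can be done
```

The yellow roll is loaded in the blue holder, hanging level with its plunger in the white cup and its pin in the black cup, and the job was handed in after about 29 s; the highest tool force I read at the holder was about 13 N, and the verdict was not shown to me.

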